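# Push a slide case up the ramp into its loading dock and shut the gate

### The job

Load the grey steel slide case that stands before the ramp into the dock: push it along the worktop, up the ramp between the guide rails and on along the deck until it is pressed home against the sprung rubber buffer with about 8 N for a moment, always gently, without gripping or lifting it or ramming the buffer. Let it rest there, then swing the orange gate fully across behind it, and leave the bottles beside the dock alone.

Things in the scene. Friction and masses are not known exactly. Their poses are not given: they have to be found in the camera images.
- slide_case: Loose grey mottled steel box to load, 111 long (x) x 60 wide (y) x 82 mm high, 0.27 to 0.48 kg. Origin at the centre of its underside; end faces at x = +56 and -55 mm. Starts before the ramp with its +x face toward it, up to 10 mm and 0.15 rad out of line. Pushed high it tips: push its back (-x) face about 25 mm above its base; two finger tips side by side keep it straight.
- dock: Fixed aluminium loading dock with grey guide rails. Origin at the foot of the ramp on the centre line, at worktop height; x points the way the case travels. The ramp rises 8 mm from x = 0 to 60 mm, then a level deck runs to x = 230 mm. Rail tops are 30 mm high; inside they are 68 mm apart, flaring from x = 32 mm to about 100 mm apart at the foot.
- ramp_top (a point): Top edge of the ramp on the centre line, where the level deck begins: 60 mm along x and 8 mm up from the dock's origin.
- end_stop: Fixed end stop behind the deck; same origin and axes as the dock. Its grey block (60 mm high, from x = 234 mm) holds a carriage clamped at a setting that differs each time and is not reported, and on it a sprung black rubber buffer (50 wide x 28 mm high, centre 36 mm above the worktop). The buffer's free face stands 181 to 209 mm along the dock's x: see it or feel for it with the case.
- deck_mid (a point): Point on the deck's surface, 140 mm along the dock's x: about where the case's origin comes to lie (125 to 156 mm). The buffer's spring gives 4 N per mm over 4 mm, then is solid; sliding the case takes 1 to 5 N if not pressed down. Press the case on the buffer with 5 to 13 N for 0.3 s or more; the robot's push on the case must stay below 20 N. On release the case stays in touch.
- gate (a joint): Orange gate bar on a vertical hinge: 0 = open, pointing back (-x of the dock) beside the ramp on its left (+y); grows as the free end swings in over the ramp, counter-clockwise from above, to its end at 1.571 = straight across the channel; shut above 1.47. Starts at -0.55 to -0.15, stays where left, about 1 N at the free end. Bar 8 mm thick, 100 mm long, 40 to 62 mm above the worktop.
- gate_pivot (a point): Pivot axis of the gate, 56 mm along x and 52 mm along y from the dock's origin, at the bar's mid height of 51 mm; its post and pin stand 66 mm high. A rest post 36 mm high stands across from it, outside the right rail. The shut gate passes more than 7 mm behind a case that is home.
- gate_knob (a point): Middle of the black knob (14 mm across, from 62 to 76 mm above the worktop) on the gate's free end, 92 mm from the pivot.
- reagent_brown: Bystander: loose brown bottle with black cap, 56 mm across, 118 mm high, left of the dock; origin at its underside. Do not move it.
- reagent_small: Bystander: loose white bottle with red cap, 48 mm across, 96 mm high, right of the dock; origin at its underside. Do not move it.
- vial: Bystander: loose small red vial with white cap, 24 mm across, 48 mm high, left of the deck; origin at its underside. Do not move it.
There are look-alikes about, which are no part of the job. What is shaped like the slide_case but purple is not meant.

How it is judged:
By the outcome, as a careful person would: the job done as asked, in the order asked, and still so for the second after the job is handed in, with the robot touching nothing.
It also fails if it takes over 72 s, if anything falls off the work surface, if the arm or the gripper's body presses on something with over 40 N, if the wrist force passes 120 N, or if a joint passes its speed limit or range.

### The arm

A 6-joint arm with a two-finger parallel gripper is mounted at the origin on a cart in front of the work surface, level with it; the furniture and walls round the work are solid. World frame = base frame: x ahead of the robot, y to its left, z up, the work surface at z = 0. Lengths are in m, angles in rad, forces in N, time in s.
With the tool pointing down it reaches from about 0.35 to 0.875 m from the base axis. Payload 4.2 kg.
Tool frame: the origin (TCP) lies between the finger pads; the fingertips stand tcp_to_tips ahead of it and the grasp point (between the pads) is the TCP (tcp_to_tips is the distance from the TCP to the fingertips, in m); z points along the fingers, y is the line along which they close (so a half turn about z gives the same grasp; the last joint's range is limited). The gripper opens to 85 mm and grips with 20 to 120 N. Pads are 22 mm wide; open, the fingers measure 114 mm over their backs; the gripper's body (76 mm by 85 mm) begins 54 mm behind the grasp point. The pads swing forward as they close: fully open they stand 13 mm farther back than shut.
Start: joints at [-0.972, 0.385, 0.008, 0, -1.194, -0.259], TCP at [0.208, -0.589, 0.25] pointing down, gripper open.
Joint ranges: [-3.14, 3.14], [-1.21, 2.06], [-1.07, 1.41], [-3.16, 2.05], [-2.99, -0.16], [-3.1, 3.1]. Speed limits (rad/s): [2.79, 2.79, 3.14, 3.14, 3.14, 3.14].

### API

Orientations are given as a unit quaternion [w, x, y, z].
In Python, from plant import state, read_camera, job_done, tcp_to_tips gives the robot as it stands.
- The arm moves only by the shell command python3 -m inch 'ROWS' [FORCE]. ROWS is JSON, a list of rows, each an object with "hand": the opening in per cent of the stroke, from 0 (shut) to 100 (fully open); "travel": the shift along the world's x, y, z in m, a list of three; "twist": the turn about the world's z in degrees. In form: [{"hand": hand, "travel": [tx, ty, tz], "twist": twist}, ...]. A call has 1 to 10 rows; each row is the pose to reach, as a shift and turn from the pose commanded when the call began; what a row does not reach only later rows make up. A row lasts 1/8 s, in which the tool goes at most 62.5 mm and 10.7 degrees, less where a joint would pass 70% of its speed; a pose out of reach is approached as far as the arm can. A call with a gripper value outside its range is refused whole. The fingers move at their own pace and stop on an object; FORCE is the grip in N (left out, the last holds). Time passes only in rows, so rows that repeat a pose let the fingers close. It gives the time, the measured TCP pose, the force, the opening and the grip force at its end, in the units of the state.
- state(): the state, without advancing time (a new reading comes with each control period).
- read_camera(name): name is "scene" or "side" or "wrist"; returns a dict with "img" (400x640x3 uint8, red, green, blue), "depth" (400x640 float32, m along the optical axis (not along the pixel's ray), 0 where there is no reading), "vertical_fov" (degrees; the focal length in pixels is half the picture's height over the tangent of half this angle, whatever the lens; pixels are square), "cx", "cy" (the principal point, pixels), "k1" (the pictures are not rectified: a ray, as slopes to the right and down, at radius r is drawn at 1 + k1 r^2 times it, then the intrinsics apply), "R" (3x3) and "t" (3): a world point X has camera coordinates R X + t. Camera axes: x right, y down, z forward; pixel columns grow to the right and rows downward; lengths in m; the calibration is good to about 2 mm. A picture is of the moment at which its call begins.
- job_done(): hands the job in; it is judged then, once.
The state is a dict: "time_s": time; "joint_positions": joint angles; "qd": joint speeds; "effort": joint torques, N m; "ee_pos": TCP position; "eef_rot": TCP orientation; "force": force on the tool from outside, world axes, zero at the start; "ft_torque": the same for the moment, N m; "opening": opening from 0.0 (shut) to 1.0 (fully open); "grasp_force": force on a finger pad.
Only numpy, scipy, OpenCV 4.12 (cv2) and the standard library are available. Lean on these libraries where they do the work, as an engineer would, in place of code of your own. Each camera call takes 0.05 s, during which the arm holds its last target. There are 200 camera calls.

## Working session

There is one attempt and no reset: what is moved stays moved. The work goes in short steps, Python scripts to look and compute and a shell command to move; the robot and the scene stay as the last step left them, time stands still between calls to the robot, and variables do not carry over. Pictures are saved under pics/ and viewed, at most 10 in all, crops included, and the job is handed in when it is done.

```bash
mkdir -p pics; ls
cat > h.py <<'E'
import numpy as np, cv2
from plant import state, read_camera, job_done, tcp_to_tips
def K(c):
    f=200/np.tan(np.radians(c["vertical_fov"])/2)
    return np.array([[f,0,c["cx"]],[0,f,c["cy"]],[0,0,1.]]), np.array([c["k1"],0,0,0,0.])
def rays(c,px):
    k,d=K(c); n=cv2.undistortPoints(np.float64(px).reshape(-1,1,2),k,d).reshape(-1,2)
    R=np.array(c["R"]); t=np.array(c["t"]); return -R.T@t, np.c_[n,np.ones(len(n))]@R
def plane(c,px,z):
    o,r=rays(c,px); return o+r*((z-o[2])/r[:,2])[:,None]
def proj(c,X):
    k,d=K(c); return cv2.projectPoints(np.float64(X).reshape(-1,1,3),cv2.Rodrigues(np.array(c["R"]))[0],np.float64(c["t"]),k,d)[0].reshape(-1,2)
def cloud(c):
    v,u=np.mgrid[:400,:640]; o,r=rays(c,np.c_[u.ravel(),v.ravel()]); return (o+r*c["depth"].reshape(-1,1)).reshape(400,640,3)
E
python3 - <<'E'
from h import *
import pickle
print(state(),tcp_to_tips)
C={n:read_camera(n) for n in("scene","side")}
pickle.dump(C,open("c0.pkl","wb"))
for n in C: cv2.imwrite(f"pics/{n}0.png",C[n]["img"][...,::-1]); print(n,C[n]["R"],C[n]["t"],C[n]["vertical_fov"],C[n]["k1"])
E
```

```text
pics
{'time_s': 0.0, 'joint_positions': array([-9.72402092e-01,  3.85556169e-01,  6.65231964e-03, -4.76852496e-04,
       -1.19397979e+00, -2.58579214e-01]), 'qd': array([ 5.77570672e-04, -2.22549250e-04, -6.26317252e-04, -4.78472061e-04,
       -2.99591015e-05, -7.91539689e-04]), 'effort': array([ 5.87542927e-04, -3.92287838e+01,  1.88400203e+01,  4.18596178e+00,
       -4.61930176e-03, -1.92305708e-05]), 'ee_pos': array([ 0.20815226, -0.5887639 ,  0.24923541]), 'eef_rot': array([-2.32061399e-04, -1.69004398e-01,  9.85614719e-01,  1.04138189e-03]), 'force': array([ 0.0990208 , -0.19240952, -0.26388931]), 'ft_torque': array([ 0.00629083, -0.00304249,  0.0014477 ]), 'grasp_force': 0.0, 'opening': 1.001566068915614} 0.019
scene [[-0.83343497 -0.55253343  0.00964161]
 [-0.31067411  0.45404556 -0.83505941]
 [ 0.45702051 -0.69896312 -0.55007528]] [0.5847308  0.17626846 0.78128418] 51.17367529666238 0.001096941412747456
side [[ 0.99742386 -0.07083822 -0.01129561]
 [-0.04133068 -0.4388163  -0.89762577]
 [ 0.05862952  0.89578022 -0.44061364]] [-0.59614183  0.15315738  0.69753421] 50.074167034293716 -0.10298121058006235
```

View pics/scene0.png

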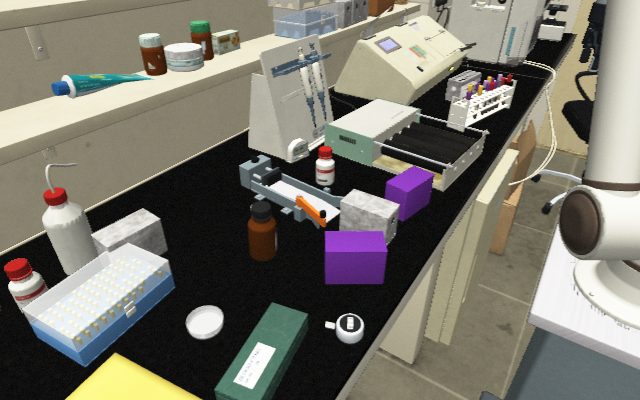

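View pics/side0.png

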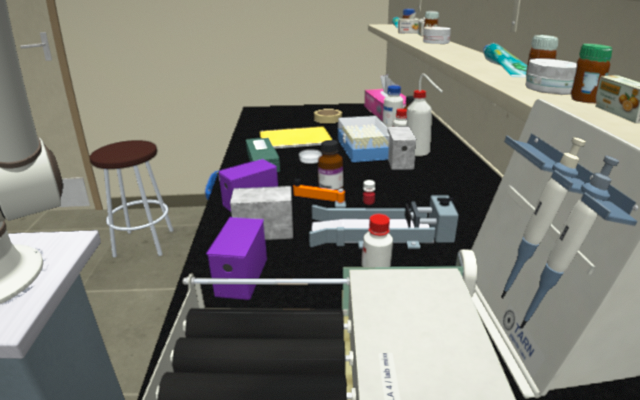

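The scene view shows the grey case at (368,218), with a purple box on each side of it. The orange gate is at (312,208), the dock at (290,190) and the buffer at (268,178). In the side view the case is at (262,213), the dock at (380,225) and the buffer at (440,213). Next I'll build a top-down map from depth.

```bash
cat > top.py <<'E'
from h import *
import pickle
C=pickle.load(open("c0.pkl","rb"))
for n in C:
    P=cloud(C[n]); I=C[n]["img"]; ok=(C[n]["depth"]>0)
    hsv=cv2.cvtColor(I,cv2.COLOR_RGB2HSV).astype(int)
    H,S,V=hsv[...,0],hsv[...,1],hsv[...,2]
    reg=ok&(P[...,2]>.004)&(P[...,2]<.13)&(P[...,0]>.3)&(P[...,0]<1.0)&(abs(P[...,1])<.35)
    def st(nm,m):
        m=m&reg
        if m.sum()<5: print(n,nm,m.sum());return
        q=P[m]; print(n,nm,m.sum(),q.min(0).round(3),q.max(0).round(3),np.median(q,0).round(3))
    st("orange",(H>5)&(H<18)&(S>190)&(V>180))
    st("purple",(H>130)&(H<150)&(S>120))
    # case
    b={"scene":(335,185,400,245),"side":(230,185,296,240)}[n]
    m=np.zeros_like(reg); m[b[1]:b[3],b[0]:b[2]]=1; m&=(S<40)&(V>90)
    st("case",m); q=P[m&reg]; 
    if len(q):
        tq=q[q[:,2]>.076]; print("top",len(tq),cv2.minAreaRect((tq[:,:2]*1000).astype(np.float32)), tq[:,2].mean())
    T=np.zeros((500,600,3),np.uint8)
    q=P[reg]; o=q[:,2].argsort(); q=q[o]; c=I[reg][o]
    r0=.4
    u=((q[:,0]-.3)*1000*.85).astype(int).clip(0,599); v=((.3-q[:,1])*1000*.85).astype(int).clip(0,499)
    T[v,u]=c
    cv2.imwrite(f"pics/top_{n}.png",T[...,::-1])
a=cv2.imread("pics/top_scene.png");b=cv2.imread("pics/top_side.png")
cv2.imwrite("pics/top.png",np.maximum(a,b))
E
python3 top.py
```

```text
scene orange 217 [0.554 0.166 0.043] [0.648 0.208 0.072] [0.604 0.187 0.057]
scene purple 4837 [ 0.394 -0.074  0.004] [0.518 0.309 0.086] [0.447 0.252 0.069]
scene case 2151 [0.436 0.042 0.004] [0.604 0.159 0.085] [0.491 0.152 0.072]
top 978 ((492.8683166503906, 127.44218444824219), (112.37568664550781, 62.241294860839844), 0.929368793964386) 0.08211887797023765
side orange 401 [0.556 0.154 0.01 ] [0.652 0.293 0.063] [0.603 0.179 0.055]
side purple 4802 [ 0.395 -0.079  0.004] [0.664 0.303 0.085] [ 0.464 -0.017  0.074]
side case 2349 [0.418 0.092 0.004] [0.549 0.259 0.084] [0.505 0.097 0.069]
top 985 ((493.1419677734375, 123.50159454345703), (110.94570922851562, 63.874881744384766), 0.19413308799266815) 0.08159604847902044
```

View pics/top.png

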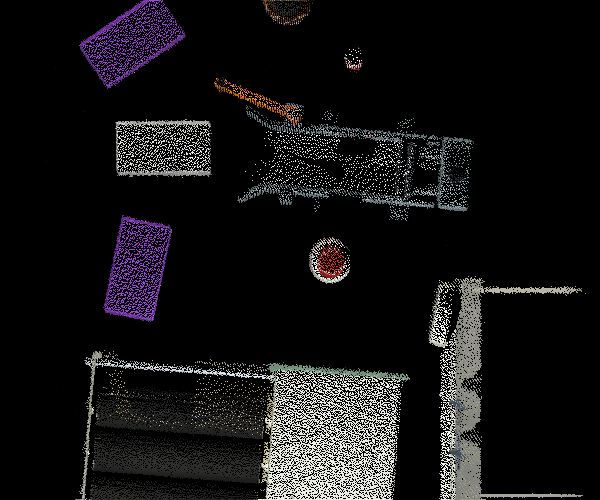

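The top-down map (0.85 px/mm) shows the case at about (163,148) with almost no yaw. The dock runs from about (245,160) to (470,173), turned slightly clockwise. The gate is at (255,98), open outwards. I'll fit the rails next.

```bash
cat > dock.py <<'E'
from h import *
import pickle
C=pickle.load(open("c0.pkl","rb"))
for n in C:
    P=cloud(C[n]).reshape(-1,3); hsv=cv2.cvtColor(C[n]["img"],cv2.COLOR_RGB2HSV).reshape(-1,3).astype(int)
    d=C[n]["depth"].ravel()>0
    r=d&(P[:,0]>.64)&(P[:,0]<.78)&(P[:,1]>.04)&(P[:,1]<.18)&(abs(P[:,2]-.030)<.002)&(hsv[:,1]<110)
    q=P[r]; c=.125-.08*(q[:,0]-.65)-.01
    L=q[q[:,1]>c]; Rr=q[q[:,1]<c]
    for nm,s in(("L",L),("R",Rr)):
        f=np.polyfit(s[:,0],s[:,1],1); res=s[:,1]-np.polyval(f,s[:,0]); k=abs(res)<.006
        f=np.polyfit(s[k,0],s[k,1],1); res=s[k,1]-np.polyval(f,s[k,0])
        print(n,nm,len(s),"yaw",np.arctan(f[0]),"y@.70",np.polyval(f,.7),"spread",np.percentile(res,[2,98]).round(4))
    b=d&(P[:,0]>.76)&(P[:,0]<.9)&(P[:,1]>.03)&(P[:,1]<.19)&(P[:,2]>.056)&(P[:,2]<.064)&(hsv[:,1]<120)
    print("block",cv2.minAreaRect((P[b][:,:2]*1000).astype(np.float32)),b.sum())
    o=d&(hsv[:,0]>5)&(hsv[:,0]<18)&(hsv[:,1]>190)&(hsv[:,2]>150)&(P[:,2]>.040)&(P[:,2]<.066)&(abs(P[:,0]-.6)<.07)&(P[:,1]>.14)&(P[:,1]<.23)
    print("gate",cv2.minAreaRect((P[o][:,:2]*1000).astype(np.float32)),o.sum())
    yaw=-.08
    # dark buffer points
    k=d&(P[:,0]>.74)&(P[:,0]<.85)&(abs(P[:,1]-.11)<.04)&(P[:,2]>.026)&(P[:,2]<.054)&(hsv[:,2]<70)
    if k.sum(): print("buf",k.sum(),np.percentile(P[k],[1,5,50,95],axis=0).round(4).tolist())
E
python3 dock.py
```

```text
scene L 106 yaw -0.1750945917754737 y@.70 0.14795314197602985 spread [-0.0072  0.0036]
scene R 108 yaw -0.0765967128712942 y@.70 0.07330330789761433 spread [-0.0042  0.0039]
block ((834.3685913085938, 97.79470825195312), (79.5071029663086, 36.72402572631836), 83.23977661132812) 210
gate ((600.0879516601562, 186.648193359375), (10.569116592407227, 101.13526916503906), 68.8168716430664) 259
buf 211 [[0.7643, 0.0786, 0.0262], [0.765, 0.0808, 0.0275], [0.7694, 0.1085, 0.042], [0.7828, 0.1293, 0.0502]]
side L 155 yaw -0.103759447581655 y@.70 0.14331217236589272 spread [-0.0039  0.0047]
side R 156 yaw -0.06731591251444392 y@.70 0.06937578334625427 spread [-0.0037  0.0049]
block ((835.5390625, 92.73188781738281), (79.7745132446289, 35.040992736816406), 85.28312683105469) 316
gate ((603.7386474609375, 180.5805206298828), (13.669215202331543, 107.47110748291016), 65.80546569824219) 487
buf 137 [[0.7647, 0.0703, 0.0299], [0.7649, 0.0708, 0.0319], [0.7687, 0.0924, 0.0439], [0.7812, 0.1256, 0.0504]]
```

```bash
python3 -m inch '[{"hand":30,"travel":[0.05,0.03,0.02],"twist":-3},{"hand":30,"travel":[0.1,0.07,0.02],"twist":-6},{"hand":30,"travel":[0.14,0.12,0.02],"twist":-9},{"hand":30,"travel":[0.17,0.17,0.02],"twist":-12},{"hand":30,"travel":[0.19,0.23,0.02],"twist":-15},{"hand":30,"travel":[0.2,0.29,0.02],"twist":-18},{"hand":30,"travel":[0.21,0.35,0.02],"twist":-21},{"hand":30,"travel":[0.21,0.41,0.02],"twist":-23},{"hand":30,"travel":[0.21,0.47,0.02],"twist":-24},{"hand":30,"travel":[0.21,0.53,0.02],"twist":-24}]' && python3 -m inch '[{"hand":30,"travel":[0.04,0.05,0],"twist":0},{"hand":30,"travel":[0.08,0.1,0],"twist":0},{"hand":30,"travel":[0.12,0.15,0],"twist":0},{"hand":30,"travel":[0.16,0.18,0],"twist":0},{"hand":30,"travel":[0.18,0.18,0],"twist":0},{"hand":30,"travel":[0.18,0.18,0],"twist":0},{"hand":30,"travel":[0.18,0.18,0],"twist":0}]'
python3 - <<'E'
from h import *
import pickle
c=read_camera("wrist"); pickle.dump(c,open("w1.pkl","wb")); cv2.imwrite("pics/w1.png",c["img"][...,::-1])
print(state()["ee_pos"],state()["eef_rot"],-np.array(c["R"]).T@c["t"],c["R"])
E
```

```text
time_s: 1.35
ee_pos: [0.4178, -0.0574, 0.2702]
eef_rot: [0.0, 0.04, 0.999, 0.0]
force: [1.6, 1.2, -0.2]
opening: 0.302
grasp_force: 0.0
time_s: 2.22
ee_pos: [0.5975, 0.1204, 0.2699]
eef_rot: [-0.001, 0.04, 0.999, -0.0]
force: [0.2, 0.1, 0.6]
opening: 0.298
grasp_force: 0.0
[0.59749073 0.12027367 0.27034169] [-2.85765517e-04  3.97182976e-02  9.99210875e-01 -4.61896770e-05] [0.52052759 0.12657914 0.39293703] [[ 7.87369115e-02  9.96895396e-01  2.60317634e-04]
 [ 9.50124165e-01 -7.51218613e-02  3.02689241e-01]
 [ 3.01769067e-01 -2.35854820e-02 -9.53089269e-01]]
```

View pics/w1.png

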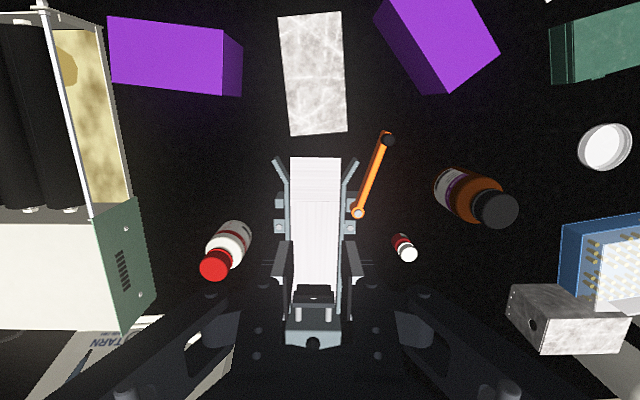

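The wrist view shows the case top from (279,14) to (347,134) and the ramp foot from (291,157) to (341,157). The gate knob is at (388,138), its pivot at (357,212) and the buffer near (315,290). I'll turn these pixels into points.

```bash
cat > m.py <<'E'
from h import *
import pickle
c=pickle.load(open("w1.pkl","rb")); I=c["img"]; hsv=cv2.cvtColor(I,cv2.COLOR_RGB2HSV).astype(int)
# case top by contour
m=((hsv[...,1]<60)&(hsv[...,2]>90)).astype(np.uint8); m[:, :265]=0; m[:,362:]=0; m[145:]=0
cn=max(cv2.findContours(m,cv2.RETR_EXTERNAL,cv2.CHAIN_APPROX_NONE)[0],key=cv2.contourArea).reshape(-1,2)
W=plane(c,cn,.082)[:,:2]*1000
print("case contour on top plane",cv2.minAreaRect(W.astype(np.float32)))
# white deck edges
rows=[]
for v in range(160,282,6):
    w=np.where((hsv[v,270:362,1]<45)&(hsv[v,270:362,2]>150))[0]+270
    rows.append((v,w.min(),w.max()))
print(rows)
a=np.array(rows); Lp=plane(c,np.c_[a[:,1]-.5,a[:,0]],.006); Rp=plane(c,np.c_[a[:,2]+.5,a[:,0]],.006)
mid=(Lp+Rp)/2; print("width",(np.linalg.norm(Rp-Lp,axis=1)*1000).round(1)); f=np.polyfit(mid[:,0],mid[:,1],1); print("centre line yaw",np.arctan(f[0]),"y@.58,.7",np.polyval(f,[.58,.7]))
col=hsv[140:175,300:332,2].mean(1); print("foot rows",col.round(0).tolist())
print("foot",plane(c,[[316,156.5]],0.0),"pivot",plane(c,[[357,212]],.066),"knob",plane(c,[[388,138]],.076))
for u in(308,315,322): print(u,hsv[275:325,u,2].tolist())
cv2.imwrite("pics/w1c.png",cv2.resize(I[140:355,250:410],None,fx=3.4,fy=2.7,interpolation=cv2.INTER_CUBIC)[...,::-1])
E
python3 m.py
```

```text
case contour on top plane ((493.3828125, 125.88877868652344), (110.77699279785156, 60.17389678955078), 0.40377771854400635)
[(160, np.int64(273), np.int64(340)), (166, np.int64(275), np.int64(357)), (172, np.int64(278), np.int64(353)), (178, np.int64(281), np.int64(349)), (184, np.int64(285), np.int64(345)), (190, np.int64(285), np.int64(345)), (196, np.int64(284), np.int64(344)), (202, np.int64(275), np.int64(351)), (208, np.int64(285), np.int64(349)), (214, np.int64(285), np.int64(361)), (220, np.int64(274), np.int64(350)), (226, np.int64(274), np.int64(354)), (232, np.int64(274), np.int64(355)), (238, np.int64(285), np.int64(342)), (244, np.int64(293), np.int64(340)), (250, np.int64(293), np.int64(340)), (256, np.int64(294), np.int64(340)), (262, np.int64(294), np.int64(340)), (268, np.int64(294), np.int64(339)), (274, np.int64(294), np.int64(340)), (280, np.int64(278), np.int64(356))]
width [ 90.4 111.  102.3  93.4  83.1  83.6  84.2 107.   90.9 108.4 109.1 115.6
 117.8  83.9  69.9  70.4  69.4  69.9  68.9  70.9 120.1]
centre line yaw -0.0501044340249159 y@.58,.7 [0.11695328 0.1109
[... 328 characters left out ...]
] knob [[0.55929322 0.19955121 0.076     ]]
308 [245, 244, 246, 246, 246, 245, 246, 250, 255, 73, 38, 45, 47, 51, 45, 48, 50, 51, 46, 46, 52, 59, 62, 55, 61, 57, 52, 55, 91, 116, 106, 109, 100, 77, 74, 72, 75, 70, 71, 73, 76, 76, 76, 72, 77, 71, 79, 72, 75, 77]
315 [246, 247, 246, 247, 245, 246, 246, 249, 255, 157, 29, 51, 57, 52, 56, 47, 55, 50, 55, 47, 59, 55, 61, 224, 59, 52, 52, 44, 90, 107, 102, 109, 110, 76, 72, 75, 71, 73, 73, 76, 72, 84, 70, 71, 75, 78, 74, 72, 76, 75]
322 [247, 248, 247, 247, 247, 248, 247, 251, 255, 158, 35, 49, 56, 49, 47, 51, 55, 49, 48, 54, 52, 62, 69, 58, 56, 56, 57, 55, 85, 104, 107, 105, 111, 68, 80, 75, 75, 77, 79, 76, 77, 74, 77, 72, 74, 68, 72, 72, 71, 69]
```

View pics/w1c.png

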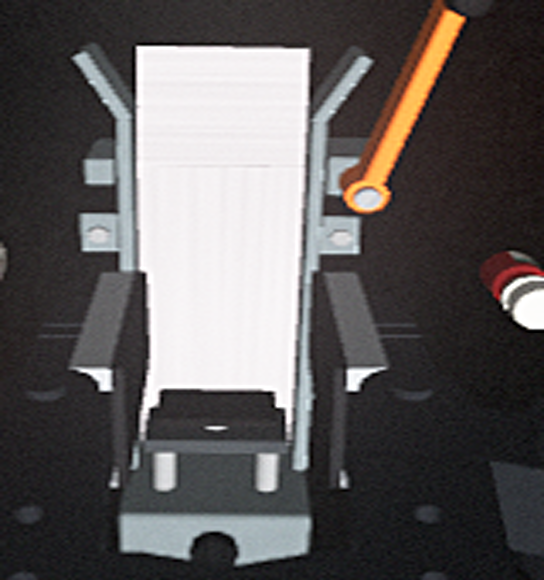

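The crop confirms it. The ramp foot centre is at (.586,.120), the dock yaw is about -0.08, and the gate pivot is at (.644,.165). The case is at (.493,.126), nearly parallel to the robot's x. I'll move in behind the case and lower the hand.

```bash
python3 -m inch '[{"hand":20,"travel":[-0.05,0.003,0],"twist":0},{"hand":20,"travel":[-0.1,0.006,0],"twist":0},{"hand":20,"travel":[-0.15,0.01,0],"twist":0},{"hand":20,"travel":[-0.19,0.012,-0.02],"twist":0},{"hand":20,"travel":[-0.19,0.012,-0.07],"twist":0},{"hand":20,"travel":[-0.19,0.012,-0.12],"twist":0},{"hand":20,"travel":[-0.19,0.012,-0.17],"twist":0},{"hand":20,"travel":[-0.19,0.012,-0.21],"twist":0},{"hand":20,"travel":[-0.19,0.012,-0.224],"twist":0},{"hand":20,"travel":[-0.19,0.012,-0.224],"twist":0}]'
python3 - <<'E'
from h import *
I=[cv2.resize(read_camera(n)["img"][s],None,fx=f,fy=f,interpolation=cv2.INTER_CUBIC) for n,s,f in(("side",np.s_[140:260,180:320],2.8),("wrist",np.s_[:,100:540],.84))]
cv2.imwrite("pics/a.png",np.hstack([i[:336] for i in I])[...,::-1]); print(I[0].shape,I[1].shape,state()["ee_pos"],state()["force"])
E
```

```text
time_s: 3.52
ee_pos: [0.4075, 0.132, 0.046]
eef_rot: [-0.001, 0.04, 0.999, -0.001]
force: [-0.4, 0.3, 0.9]
opening: 0.201
grasp_force: 0.0
(336, 392, 3) (336, 370, 3) [0.40860386 0.13287086 0.04726507] [ 1.04977195  0.08846349 -0.5099279 ]
```

View pics/a.png

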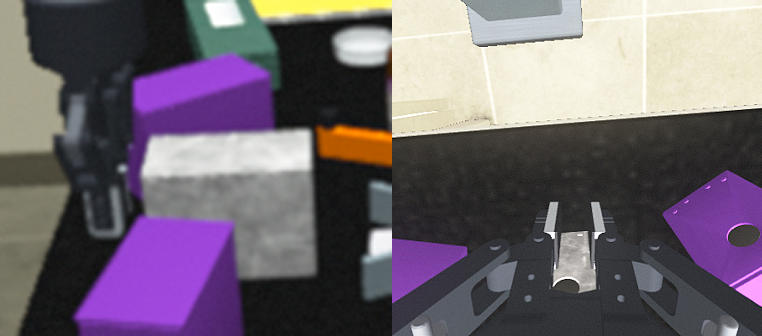

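The left half shows the fingertips just behind the case's back face, about 25 mm up. The right half shows the case between the two fingers. I'll start pushing.

```bash
python3 -m inch '[{"hand":20,"travel":[0.008,-0.0007,0],"twist":0},{"hand":20,"travel":[0.014,-0.0012,0],"twist":0},{"hand":20,"travel":[0.018,-0.0015,0],"twist":0},{"hand":20,"travel":[0.022,-0.0018,0],"twist":0},{"hand":20,"travel":[0.026,-0.0021,0],"twist":0},{"hand":20,"travel":[0.03,-0.0025,0],"twist":0},{"hand":20,"travel":[0.035,-0.003,0],"twist":0},{"hand":20,"travel":[0.04,-0.0034,0],"twist":0},{"hand":20,"travel":[0.045,-0.0038,0],"twist":0},{"hand":20,"travel":[0.05,-0.0042,0],"twist":0}]'
cat > look.py <<'E'
from h import *
import sys
v=[]
for n in("scene","side"):
    c=read_camera(n); hsv=cv2.cvtColor(c["img"],cv2.COLOR_RGB2HSV).astype(int); P=cloud(c)
    x0=float(sys.argv[1]); zt=float(sys.argv[2])
    m=(c["depth"]>0)&(abs(P[...,2]-zt)<.006)&(abs(P[...,0]-x0)<.085)&(abs(P[...,1]-.12)<.05)&(hsv[...,1]<40)&(hsv[...,2]>110)
    q=P[m]; r=cv2.minAreaRect((q[:,:2]*1000).astype(np.float32)); print(n,m.sum(),r, "pitch",np.polyfit(q[:,0],q[:,2],1)[0].round(3),"z",q[:,2].mean().round(4)); v.append(r[0])
a=np.mean(v,0)/1000; print("mean",a,"line y at x",.1203-.083*(a[0]-.5856)); print(state()["ee_pos"],state()["force"])
E
python3 look.py .52 .082
```

```text
time_s: 4.88
ee_pos: [0.4586, 0.1285, 0.0462]
eef_rot: [-0.0, 0.04, 0.999, -0.0]
force: [-2.0, 0.8, 0.6]
opening: 0.198
grasp_force: 0.0
scene 660 ((535.6884765625, 120.0447998046875), (63.252559661865234, 96.64263916015625), 86.54186248779297) pitch 0.001 z 0.0821
side 987 ((526.8928833007812, 121.99264526367188), (68.16229248046875, 112.97061920166016), 85.5904312133789) pitch 0.0 z 0.0816
mean [0.53129068 0.12101872] line y at x 0.12480767356567384
[0.45942055 0.12881819 0.046383  ] [0.4060026  0.39014026 0.51940222]
```

```bash
python3 -m inch '[{"hand":20,"travel":[0.005,0.0002,0],"twist":0},{"hand":20,"travel":[0.01,0.0004,0],"twist":0},{"hand":20,"travel":[0.015,0.0004,0],"twist":0},{"hand":20,"travel":[0.02,0.0003,0],"twist":0},{"hand":20,"travel":[0.025,0,0],"twist":0},{"hand":20,"travel":[0.03,-0.0005,0],"twist":0},{"hand":20,"travel":[0.034,-0.0008,0],"twist":0},{"hand":20,"travel":[0.038,-0.0012,0],"twist":0},{"hand":20,"travel":[0.042,-0.0015,0],"twist":0},{"hand":20,"travel":[0.046,-0.0018,0],"twist":0}]'
python3 -m inch '[{"hand":20,"travel":[0.004,-0.0003,0],"twist":0},{"hand":20,"travel":[0.008,-0.0006,0],"twist":0},{"hand":20,"travel":[0.012,-0.001,0],"twist":0},{"hand":20,"travel":[0.016,-0.0013,0],"twist":0},{"hand":20,"travel":[0.02,-0.0016,0],"twist":0}]'
python3 look.py .59 .085
```

```text
time_s: 6.22
ee_pos: [0.5046, 0.1267, 0.0463]
eef_rot: [-0.0, 0.04, 0.999, 0.0]
force: [-4.0, -0.2, -0.6]
opening: 0.199
grasp_force: 0.0
time_s: 6.85
ee_pos: [0.5247, 0.1252, 0.0463]
eef_rot: [0.0, 0.04, 0.999, 0.0]
force: [-2.6, 0.2, -1.4]
opening: 0.2
grasp_force: 0.0
scene 584 ((603.3430786132812, 117.70177459716797), (61.582496643066406, 87.69535827636719), 85.64031982421875) pitch 0.056 z 0.087
side 1004 ((592.66552734375, 116.79454040527344), (65.71932220458984, 110.21178436279297), 83.47801208496094) pitch 0.065 z 0.0856
mean [0.5980043  0.11724816] line y at x 0.11927044285278321
[0.52514588 0.12530956 0.04642639] [-1.05490836 -0.21939511 -0.46449436]
```

```bash
python3 -m inch '[{"hand":20,"travel":[0.004,0,0],"twist":0},{"hand":20,"travel":[0.008,-0.0002,0],"twist":0},{"hand":20,"travel":[0.012,-0.0004,0],"twist":0},{"hand":20,"travel":[0.016,-0.0008,0],"twist":0},{"hand":20,"travel":[0.02,-0.0012,0],"twist":0},{"hand":20,"travel":[0.024,-0.0016,0],"twist":0},{"hand":20,"travel":[0.028,-0.0019,0],"twist":0},{"hand":20,"travel":[0.032,-0.0022,0],"twist":0},{"hand":20,"travel":[0.036,-0.0025,0],"twist":0},{"hand":20,"travel":[0.04,-0.0029,0],"twist":0}]'
python3 -m inch '[{"hand":20,"travel":[0.004,-0.0003,0.001],"twist":0},{"hand":20,"travel":[0.008,-0.0006,0.002],"twist":0},{"hand":20,"travel":[0.012,-0.001,0.003],"twist":0},{"hand":20,"travel":[0.016,-0.0013,0.0035],"twist":0},{"hand":20,"travel":[0.02,-0.0016,0.004],"twist":0},{"hand":20,"travel":[0.024,-0.002,0.0045],"twist":0}]'
python3 look.py .655 .09
```

```text
time_s: 8.2
ee_pos: [0.5646, 0.1223, 0.0465]
eef_rot: [0.0, 0.039, 0.999, 0.0]
force: [-4.8, -0.7, 4.4]
opening: 0.199
grasp_force: 0.0
time_s: 8.95
ee_pos: [0.5886, 0.1202, 0.0507]
eef_rot: [-0.0, 0.04, 0.999, -0.0]
force: [-1.6, 0.8, -0.4]
opening: 0.196
grasp_force: 0.0
scene 456 ((655.0374145507812, 118.781494140625), (65.85514831542969, 122.16620635986328), 74.78563690185547) pitch 0.004 z 0.09
side 963 ((656.2822875976562, 110.93263244628906), (62.08853530883789, 110.29242706298828), 85.5398178100586) pitch 0.001 z 0.0896
mean [0.65565985 0.11485706] line y at x 0.11448503236083984
[0.58923706 0.12033115 0.05097153] [-1.10914506 -0.94921847  0.08559788]
```

```bash
python3 -m inch '[{"hand":20,"travel":[0.004,-0.0003,0.001],"twist":0},{"hand":20,"travel":[0.008,-0.0006,0.002],"twist":0},{"hand":20,"travel":[0.012,-0.001,0.003],"twist":0},{"hand":20,"travel":[0.016,-0.0013,0.0035],"twist":0},{"hand":20,"travel":[0.02,-0.0016,0.004],"twist":0},{"hand":20,"travel":[0.024,-0.002,0.004],"twist":0},{"hand":20,"travel":[0.028,-0.0023,0.004],"twist":0},{"hand":20,"travel":[0.032,-0.0027,0.004],"twist":0},{"hand":20,"travel":[0.036,-0.003,0.004],"twist":0},{"hand":20,"travel":[0.04,-0.0033,0.004],"twist":0}]'
python3 look.py .695 .09
```

```text
time_s: 10.3
ee_pos: [0.6286, 0.1169, 0.0548]
eef_rot: [-0.0, 0.04, 0.999, -0.0]
force: [-0.9, -0.3, -0.6]
opening: 0.196
grasp_force: 0.0
scene 396 ((694.8809814453125, 115.7851791381836), (65.82736206054688, 119.47465515136719), 76.21013641357422) pitch 0.005 z 0.09
side 956 ((696.980712890625, 107.3070068359375), (65.70637512207031, 108.99659729003906), 85.52944946289062) pitch 0.001 z 0.0895
mean [0.69593085 0.11154609] line y at x 0.1111425396850586
[0.62919472 0.1170169  0.0549318 ] [-0.58743056 -0.76416124 -0.73511743]
```

```bash
python3 -m inch '[{"hand":20,"travel":[0.002,-0.0002,0],"twist":0},{"hand":20,"travel":[0.004,-0.0003,0],"twist":0},{"hand":20,"travel":[0.006,-0.0005,0],"twist":0},{"hand":20,"travel":[0.008,-0.0007,0],"twist":0}]'
python3 -m inch '[{"hand":20,"travel":[0.001,-0.0001,0],"twist":0},{"hand":20,"travel":[0.002,-0.0002,0],"twist":0},{"hand":20,"travel":[0.003,-0.0002,0],"twist":0}]'; python3 -m inch '[{"hand":20,"travel":[0.0005,0,0],"twist":0},{"hand":20,"travel":[0.001,-0.0001,0],"twist":0}]'
```

```text
time_s: 10.9
ee_pos: [0.6364, 0.1163, 0.0549]
eef_rot: [-0.0, 0.04, 0.999, -0.0]
force: [-2.6, -0.7, 2.1]
opening: 0.201
grasp_force: 0.0
time_s: 11.28
ee_pos: [0.6393, 0.116, 0.0548]
eef_rot: [-0.0, 0.04, 0.999, -0.0]
force: [-3.2, -0.4, 1.4]
opening: 0.197
grasp_force: 0.0
time_s: 11.52
ee_pos: [0.6404, 0.116, 0.0548]
eef_rot: [-0.0, 0.04, 0.999, 0.0]
force: [-2.9, 0.3, 1.2]
opening: 0.196
grasp_force: 0.0
```

```bash
python3 -m inch '[{"hand":20,"travel":[0.0007,0,0],"twist":0},{"hand":20,"travel":[0.0014,-0.0001,0],"twist":0}]'|grep force:;  python3 -m inch '[{"hand":20,"travel":[0.0007,0,0],"twist":0},{"hand":20,"travel":[0.0014,-0.0001,0],"twist":0}]'; python3 -c "
from plant import *
print(state()['force'])"
```

```text
force: [-2.5, 0.1, 0.7]
grasp_force: 0.0
time_s: 12.02
ee_pos: [0.6432, 0.1158, 0.0548]
eef_rot: [0.0, 0.04, 0.999, 0.0]
force: [-2.9, 0.8, 0.7]
opening: 0.2
grasp_force: 0.0
[-2.88327408  0.81412801  0.67110312]
```

```bash
for i in 1 2; do python3 -m inch '[{"hand":20,"travel":[0.0008,0,0],"twist":0},{"hand":20,"travel":[0.0016,-0.0001,0],"twist":0}]'|egrep 'force|pos'; done
```

```text
ee_pos: [0.6442, 0.1157, 0.0547]
force: [-4.9, 0.3, 1.7]
grasp_force: 0.0
ee_pos: [0.6448, 0.1155, 0.0545]
force: [-6.9, 1.3, 2.2]
grasp_force: 0.0
```

```bash
python3 -m inch '[{"hand":20,"travel":[0.0008,0,0],"twist":0},{"hand":20,"travel":[0.0014,-0.0001,0],"twist":0},{"hand":20,"travel":[0.0014,-0.0001,0],"twist":0}]'|egrep 'force|pos'
```

```text
ee_pos: [0.6452, 0.1153, 0.0542]
force: [-8.4, 1.8, 3.0]
grasp_force: 0.0
```

```bash
python3 -m inch '[{"hand":20,"travel":[0.0008,0,0],"twist":0},{"hand":20,"travel":[0.0016,-0.0001,0],"twist":0},{"hand":20,"travel":[0.0016,-0.0001,0],"twist":0}]'|egrep 'force|pos'
```

```text
ee_pos: [0.6458, 0.1151, 0.054]
force: [-11.0, 1.6, 4.8]
grasp_force: 0.0
```

```bash
python3 -m inch '[{"hand":20,"travel":[0.0006,0,0],"twist":0},{"hand":20,"travel":[0.0006,0,0],"twist":0},{"hand":20,"travel":[0.0006,0,0],"twist":0},{"hand":20,"travel":[0.0006,0,0],"twist":0},{"hand":20,"travel":[0.0006,0,0],"twist":0}]'|egrep 'force|pos|time'
```

```text
time_s: 13.9
ee_pos: [0.6459, 0.115, 0.0539]
force: [-12.9, 2.5, 4.2]
grasp_force: 0.0
```

```bash
python3 -m inch '[{"hand":20,"travel":[-0.001,0.0001,0],"twist":0},{"hand":20,"travel":[-0.002,0.0002,0],"twist":0},{"hand":20,"travel":[-0.003,0.0003,0],"twist":0},{"hand":20,"travel":[-0.004,0.0004,0],"twist":0},{"hand":20,"travel":[-0.006,0.0005,0],"twist":0},{"hand":20,"travel":[-0.008,0.0007,0],"twist":0},{"hand":20,"travel":[-0.011,0.001,0],"twist":0},{"hand":20,"travel":[-0.02,0.002,0],"twist":0},{"hand":20,"travel":[-0.04,0.003,0],"twist":0},{"hand":20,"travel":[-0.06,0.005,0]  ,"twist":0}]'
python3 -m inch '[{"hand":0,"travel":[-0.02,0.03,0.05],"twist":0},{"hand":0,"travel":[-0.03,0.06,0.1],"twist":0},{"hand":0,"travel":[-0.03,0.06,0.13],"twist":0},{"hand":0,"travel":[-0.03,0.06,0.13],"twist":0}]'
python3 - <<'E'
from h import *
import pickle
c=read_camera("wrist"); pickle.dump(c,open("w2.pkl","wb")); cv2.imwrite("pics/w2.png",c["img"][...,::-1])
E
python3 look.py .71 .09
```

```text
time_s: 15.15
ee_pos: [0.5891, 0.1204, 0.0549]
eef_rot: [0.0, 0.04, 0.999, 0.0]
force: [0.2, -0.2, 0.2]
opening: 0.199
grasp_force: 0.0
time_s: 15.65
ee_pos: [0.5608, 0.1816, 0.1882]
eef_rot: [0.003, 0.039, 0.999, 0.002]
force: [0.4, -0.8, -0.7]
opening: 0.001
grasp_force: 0.0
scene 688 ((711.9845581054688, 109.44181060791016), (62.166141510009766, 112.66990661621094), 84.83317565917969) pitch 0.004 z 0.0898
side 957 ((712.66259765625, 106.21978759765625), (61.006065368652344, 109.00340270996094), 84.06251525878906) pitch 0.003 z 0.0896
mean [0.71232358 0.1078308 ] line y at x 0.10978194303588867
[0.55903172 0.17989081 0.18372001] [-1.05774805  1.02275555 -0.64444924]
```

View pics/w2.png

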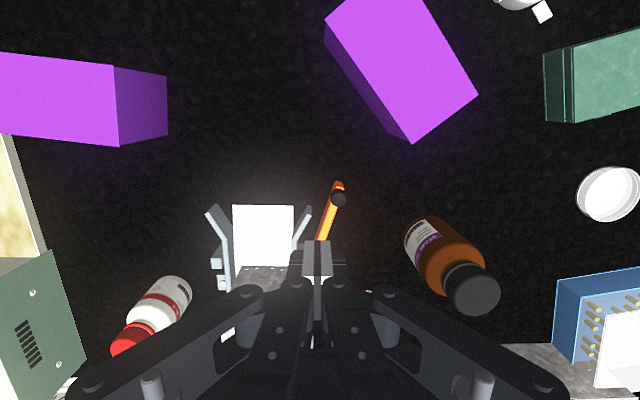

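The case is home at (.712,.108) with pitch about 0. In the picture, the gate is still open at (333,205), with its knob at (338,197), and the bottles are untouched. I'll work out the gate sweep.

Run:
```python
from h import *
import pickle
c=pickle.load(open("w1.pkl","rb")); print("brown cap",plane(c,[[493,210]],.118),"vial cap",plane(c,[[407,255]],.048))
c2=pickle.load(open("w2.pkl","rb")); print("knob2",plane(c2,[[338,199]],.076),"brown2",plane(c2,[[473,289]],.118))
s=state()["ee_pos"]; print(s)
pv=np.array([.645,.166]); yaw=-.08; X=np.array([np.cos(yaw),np.sin(yaw)]); Y=np.array([-X[1],X[0]])
def f(p,ex=0,r=.07):
    u=np.array([-np.cos(p),-np.sin(p)]); n=np.array([-np.sin(p),np.cos(p)])
    d=.011*abs(n@X)+.0145*abs(n@Y); return pv+r*u+n*(.004+d+ex)
st=f(-.38,.018); print("start",st,"from now",st-s[:2], .062-s[2])
for p in np.arange(-.38,1.6,.1): print(round(p,2),((f(p,0)-st)*1000).round(1))
print("end",((f(1.488)-st)*1000).round(1))
```

```text
brown cap [[0.63339987 0.29463862 0.118     ]] vial cap [[0.71674619 0.23015028 0.048     ]]
knob2 [[0.56083397 0.20008315 0.076     ]] brown2 [[0.62841909 0.29823323 0.118     ]]
[0.55903172 0.17989081 0.18372001]
start [0.59449762 0.2282781 ] from now [0.03546589 0.04838729] -0.12172001293611096
-0.38 [ -6.7 -16.7]
-0.28 [-11.1 -23.3]
-0.18 [-14.9 -30.5]
-0.08 [-17.8 -38.2]
0.02 [-19.9 -44.2]
0.12 [-21.4 -50.4]
0.22 [-22.4 -57. ]
0.32 [-22.8 -63.8]
0.42 [-22.4 -70.7]
0.52 [-21.3 -77.8]
0.62 [-19.4 -84.9]
0.72 [-16.6 -91.9]
0.82 [-13.1 -98.7]
0.92 [  -8.7 -105.2]
1.02 [  -3.5 -111.3]
1.12 [   2.4 -116.8]
1.22 [   9.1 -121.7]
1.32 [  16.4 -125.8]
1.42 [  24.2 -129.1]
1.52 [  31.5 -131.4]
end [  29.7 -130.8]
```

```bash
python3 - <<'E'
from h import *
s=state()["ee_pos"]
pv=np.array([.645,.166]); yaw=-.08; X=np.array([np.cos(yaw),np.sin(yaw)]); Y=np.array([-X[1],X[0]])
def f(p,ex=0,r=.08):
    u=np.array([-np.cos(p),-np.sin(p)]); n=np.array([-np.sin(p),np.cos(p)])
    d=.011*abs(n@X)+.0145*abs(n@Y); return pv+r*u+n*(.004+d+ex)
st=f(-.38,.014); print("start",st,"from now",st-s[:2], .068-s[2])
for p in np.arange(-.38,1.6,.1): print(round(p,2),((f(p,0)-st)*1000).round(0))
E
python3 -m inch '[{"hand":0,"travel":[0.01,0.024,-0.01],"twist":0},{"hand":0,"travel":[0.022,0.048,-0.01],"twist":0},{"hand":0,"travel":[0.022,0.048,-0.03],"twist":0},{"hand":0,"travel":[0.022,0.048,-0.06],"twist":0},{"hand":0,"travel":[0.022,0.048,-0.09],"twist":0},{"hand":0,"travel":[0.022,0.048,-0.116],"twist":0},{"hand":0,"travel":[0.022,0.048,-0.116],"twist":0}]'
```

```text
start [0.58372729 0.22827265] from now [0.02469557 0.04838184] -0.11572001293611095
-0.38 [ -5. -13.]
-0.28 [-10. -21.]
-0.18 [-14. -29.]
-0.08 [-17. -37.]
0.02 [-19. -44.]
0.12 [-21. -52.]
0.22 [-21. -59.]
0.32 [-21. -67.]
0.42 [-21. -75.]
0.52 [-19. -83.]
0.62 [-17. -91.]
0.72 [-13. -98.]
0.82 [  -9. -106.]
0.92 [  -4. -113.]
1.02 [   2. -120.]
1.12 [   9. -126.]
1.22 [  16. -131.]
1.32 [  25. -135.]
1.42 [  33. -139.]
1.52 [  42. -141.]
time_s: 16.68
ee_pos: [0.5803, 0.2276, 0.0647]
eef_rot: [-0.003, 0.04, 0.999, -0.002]
force: [0.2, 0.7, -0.0]
opening: 0.003
grasp_force: 0.0
```

```bash
python3 -m inch '[{"hand":0,"travel":[-0.002,-0.012,0],"twist":0},{"hand":0,"travel":[-0.007,-0.02,0],"twist":0},{"hand":0,"travel":[-0.011,-0.028,0],"twist":0},{"hand":0,"travel":[-0.014,-0.036,0],"twist":0},{"hand":0,"travel":[-0.016,-0.043,0],"twist":0},{"hand":0,"travel":[-0.018,-0.051,0],"twist":0},{"hand":0,"travel":[-0.018,-0.058,0],"twist":0},{"hand":0,"travel":[-0.018,-0.066,0],"twist":0},{"hand":0,"travel":[-0.018,-0.074,0],"twist":0},{"hand":0,"travel":[-0.016,-0.082,0],"twist":0}]'
python3 - <<'E'
from h import *
c=read_camera("wrist"); cv2.imwrite("pics/w3.png",c["img"][...,::-1])
E
```

```text
time_s: 17.92
ee_pos: [0.5656, 0.1457, 0.0686]
eef_rot: [-0.0, 0.04, 0.999, -0.0]
force: [-0.1, 0.9, -1.1]
opening: -0.003
grasp_force: 0.4
```

View pics/w3.png

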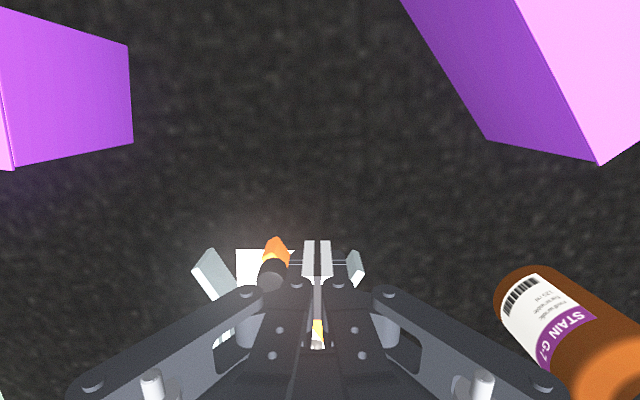

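The wrist view shows the gate swung in, with its knob at (272,270) just left of the fingers. I'll continue the sweep.

```bash
python3 -m inch '[{"hand":0,"travel":[0.001,-0.008,0],"twist":0},{"hand":0,"travel":[0.005,-0.015,0],"twist":0},{"hand":0,"travel":[0.009,-0.023,0],"twist":0},{"hand":0,"travel":[0.014,-0.03,0],"twist":0},{"hand":0,"travel":[0.02,-0.037,0],"twist":0},{"hand":0,"travel":[0.027,-0.043,0],"twist":0},{"hand":0,"travel":[0.034,-0.048,0],"twist":0},{"hand":0,"travel":[0.042,-0.052,0],"twist":0},{"hand":0,"travel":[0.049,-0.055,0],"twist":0},{"hand":0,"travel":[0.053,-0.056,0],"twist":0}]'
python3 -m inch '[{"hand":0,"travel":[0.002,0,0],"twist":0},{"hand":0,"travel":[0.004,0,0],"twist":0},{"hand":0,"travel":[0.004,0,0],"twist":0}]'
```

```text
time_s: 19.23
ee_pos: [0.6191, 0.0899, 0.0685]
eef_rot: [-0.0, 0.04, 0.999, -0.0]
force: [-0.7, 0.9, -0.4]
opening: 0.003
grasp_force: 0.3
time_s: 19.6
ee_pos: [0.6231, 0.0905, 0.0689]
eef_rot: [0.0, 0.039, 0.999, 0.0]
force: [-0.0, -0.5, 0.6]
opening: -0.001
grasp_force: 0.1
```

```bash
for i in 1 2; do python3 -m inch '[{"hand":0,"travel":[0.001,0,0],"twist":0},{"hand":0,"travel":[0.002,0,0],"twist":0}]' | egrep 'pos|e: \['; done
```

```text
ee_pos: [0.6244, 0.0903, 0.0688]
force: [-3.0, 0.9, 2.4]
ee_pos: [0.6246, 0.0903, 0.0687]
force: [-9.5, 0.6, 5.2]
```

Firm resistance at x ≈ .6246, where the end stop should be. I'll back off, lift clear and look.

```bash
python3 -m inch '[{"hand":0,"travel":[-0.004,0,0],"twist":0},{"hand":0,"travel":[-0.012,0,0],"twist":0},{"hand":0,"travel":[-0.035,0,0.01],"twist":0},{"hand":0,"travel":[-0.05,0,0.05],"twist":0},{"hand":0,"travel":[-0.06,0,0.1],"twist":0},{"hand":0,"travel":[-0.06,0,0.16],"twist":0},{"hand":0,"travel":[-0.06,0,0.2],"twist":0},{"hand":0,"travel":[-0.06,0,0.2],"twist":0}]'
python3 - <<'E'
from h import *
c=read_camera("wrist"); P=cloud(c); hsv=cv2.cvtColor(c["img"],cv2.COLOR_RGB2HSV).astype(int)
m=(hsv[...,0]>5)&(hsv[...,0]<18)&(hsv[...,1]>190)&(hsv[...,2]>150)&(abs(P[...,2]-.058)<.012)&(abs(P[...,0]-.64)<.05)&(P[...,1]<.2)&(P[...,1]>.04)
q=P[m]; print(m.sum(),cv2.minAreaRect((q[:,:2]*1000).astype(np.float32)))
I=[c["img"][60:400,140:500],cv2.resize(read_camera("side")["img"][150:270,290:470],None,fx=2.4,fy=2.833)[:, :432]]
cv2.imwrite("pics/end.png",np.hstack([I[0],I[1]])[...,::-1])
E
python3 look.py .71 .09
```

```text
time_s: 21.1
ee_pos: [0.5686, 0.0909, 0.2734]
eef_rot: [0.005, 0.039, 0.999, 0.002]
force: [1.1, -0.3, 0.5]
opening: -0.001
grasp_force: 0.0
67 ((643.4186401367188, 119.43152618408203), (105.68856811523438, 14.276956558227539), 86.50525665283203)
scene 687 ((712.2680053710938, 108.86427307128906), (63.46147537231445, 112.53517150878906), 84.19541931152344) pitch 0.005 z 0.0899
side 951 ((712.6859741210938, 105.79190826416016), (60.99550247192383, 109.00563049316406), 83.5813217163086) pitch 0.003 z 0.0896
mean [0.71247699 0.10732809] line y at x 0.10976920985107422
[0.56621573 0.09017336 0.26734466] [-0.58665047  0.6781458  -0.19963185]
```

View pics/end.png

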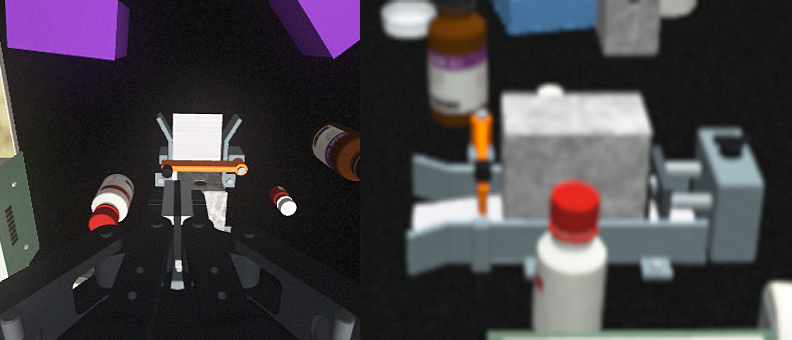

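The gate lies straight across, from (165,168) to (240,168), behind the case. The case still rests on the buffer and the bottles haven't moved.

```bash
python3 -c "
from plant import *
print(job_done())"
```

```text
the job is handed in; nothing more can be done
None
```

The case is pressed home on the buffer (wrist push peaked near 13 N, so an estimated 8–10 N on the buffer, held about 0.5 s) and left resting there; the gate was swung to its stop behind it, the bottles look untouched, and the job was handed in after about 21 s (no verdict returned).

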